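Open and lock the bench suction gate

TASK

Open the dental bench's suction gate: with the fingertips, push its upright black knob along the long leg of the L-shaped slot to the corner, then push it sideways to the very end of the short leg, where it locks. Do not lift or tip the knob, leave it there, move the hand clear, and leave the cast, jar, bowl and wax knife where they are.

Things in the scene. Friction and masses are not known exactly. Their poses are not given: they have to be found in the camera images.
- gate: suction gate fixed on the bench: grey housing, flat aluminium cover with an L-shaped slot 18 mm wide, 175 (x) x 125 (y) mm, cover's top 48 mm above the bench; intake hood on its -y side (130 mm wide, out to y = -106 mm, 44 mm high). Origin: centre of the underside; z up; yaw within 60 deg of 0. The slot's long leg runs along +x from slot_shut to slot_corner, the short leg along +y to slot_end
- slot_shut (a point): fixed point on the cover's top: the knob's axis at the shut end of the long leg, (-45, -20, 48) mm in the gate's frame; axes as the gate's
- slot_corner (a point): fixed point on the cover's top: the knob's axis at the corner where the legs' centre lines meet, (45, -20, 48) mm in the gate's frame; axes as the gate's. The slot leaves the knob about 2 mm of play to either side
- slot_end (a point): fixed point on the cover's top: the knob's axis when it is home at the blind end of the short leg, (45, 20, 48) mm in the gate's frame; axes as the gate's
- knob (a point): point on the upright knob's axis, half-way up its black sleeve, 70 mm above the bench. Sleeve: 20 mm across, from 4 to 40 mm above the cover, on a 14 mm steel pin through the slot. It slides with light friction (under 3 N), stays where left, tilts a few degrees at most, may spin (its yaw means nothing). Starts in the long leg, 0 to 25 mm from slot_shut
- cast: bystander: loose plaster dental cast, 62 x 66 x 34 mm; origin under its centre
- jar: bystander: loose amber glass jar, 52 mm across, 70 mm high; origin under its centre
- cup: bystander: loose black rubber mixing bowl, 72 mm across, 55 mm high; origin under its centre
- knife: bystander: loose wax knife with a wooden handle lying on the bench, 170 mm long along its x (blade to +x), 11 mm high; origin under its middle
- knob_body: the knob, its pin and the 60 mm foot disc trapped under the cover (2 mm of up-and-down play) as one part; origin at the centre of the foot disc's underside, on the knob's axis, 32 mm above the bench, 38 mm below the knob point
There are look-alikes about, which are no part of the job. Leave any purple look-alike of the knob_body alone. There is more than one size of the gate; the job needs the larger.

How it is judged:
By the outcome, as a careful person would: the job done as asked, in the order asked, and still so for the second after the job is handed in, with the robot touching nothing.
It also fails if it takes over 45 s, if anything falls off the work surface, if the arm or the gripper's body presses on something with over 40 N, if the wrist force passes 120 N, or if a joint passes its speed limit or range.

ROBOT

A 6-joint arm with a two-finger parallel gripper is mounted at the origin on the work surface. World frame = base frame: x ahead of the robot, y to its left, z up, the work surface at z = 0. Lengths are in m, angles in rad, forces in N, time in s.
With the tool pointing down it reaches from about 0.375 to 0.9 m from the base axis. Payload 3.1 kg.
Tool frame: the origin (TCP) lies midway between the tips of the shut fingers; the grasp point (between the pads) lies 19 mm behind it; z points along the fingers, y is the line along which they close (so a half turn about z gives the same grasp; the last joint's range is limited). The gripper opens to 87 mm and grips with 3 to 60 N. Pads are 19 mm wide; open, the fingers measure 117 mm over their backs; the gripper's body (75 mm by 190 mm) begins 51 mm behind the grasp point.
Start: joints at [-1.28, 0.527, 1.433, -0, 1.181, -0.178], TCP at [0.282, -0.558, 0.223] pointing down, gripper open.
Joint ranges: [-3.08, 3.08], [-0.75, 2.2], [0.22, 2.44], [-1.43, 4.57], [0, 2.65], [-2.85, 2.85]. Speed limits (rad/s): [2.79, 2.79, 3.14, 3.14, 3.14, 3.14].

INTERFACE

Orientations are given as a unit quaternion [w, x, y, z].
In Python, from cell import manip gives the robot as it stands. The module is installed in compiled form; this text tells all that it offers.
- The arm moves only by the tool step_arm, never from a script. Its argument "series" is a list of rows, each an object of numbers: "grip": the finger opening in cm, from 0 to 8.7; "tx", "ty", "tz": the shift along the tool's x, y, z in cm; "twist": the turn about the tool's z in degrees. A call has 1 to 8 rows; each row shifts and turns the commanded pose from where the row before left it, along the tool's axes as they then stand; what a row does not reach is not made up. A row lasts 1/8 s, in which the tool goes at most 62.5 mm and 10.7 degrees, less where a joint would pass 70% of its speed; a pose out of reach is approached as far as the arm can. A call with a gripper value outside its range is refused whole. The fingers move at their own pace and stop on an object; "newtons" is the grip in N (left out, the last holds). Time passes only in rows, so rows that do not move let the fingers close. It gives the time, the measured TCP pose, the force and the opening at its end, in the units of the state.
- manip.observe(): the state, without advancing time (a new reading comes with each control period).
- manip.snapshot(name): name is "scene" or "top"; returns a dict with "color" (420x560x3 uint8, red, green, blue), "mtx" (3x3 intrinsics, pixels), "xyz" and "orientation" of the camera in the world. Camera axes: x right, y down, z forward; pixel columns grow to the right and rows downward; lengths in m; the calibration is good to about 2 mm. A picture is of the moment at which its call begins. There is no depth.
- manip.hand_in(): hands the job in, once; it reports no verdict.
Trained networks look in a picture, given as the dict that the camera call returned (one of the last four; its "shot" number tells which), for a name from the list of things; names that differ only in an ending like _2 or _b are one class to them, and where a whole thing is asked for, a point or a joint stands for the part that bears it (a point fixed in the world has none). Each returns a list of dicts, best first, with "score" (0 to 1); they miss things now and then, are a little off and sometimes report something else, mostly with a low value. They report only what shows in the picture. A call takes as long as a camera call. They do not tell look-alikes from the thing itself.
- manip.look_for(picture, query): "position" ([x, y, z] in m, in world coordinates, good to about 4 mm: the middle of the surface that is visible of it).
The state is a dict: "t": time; "q": joint angles; "qvel": joint speeds; "effort": joint torques, N m; "tcp_pos": TCP position; "ee_rot": TCP orientation; "wrist_force": force on the tool from outside, world axes, zero at the start; "torque": the same for the moment, N m; "opening": finger opening in m.
Only numpy, scipy, OpenCV 4.12 (cv2) and the standard library are available. Lean on these libraries where they do the work, as an engineer would, in place of code of your own. Each camera call takes 0.05 s, during which the arm holds its last target. There are 200 camera calls.

## Working session

There is one attempt and no reset: what is moved stays moved. The work goes in short steps, Python scripts to look and compute and a tool call to move; the robot and the scene stay as the last step left them, time stands still between calls to the robot, and variables do not carry over. Pictures are saved under pics/ and viewed, on a budget of 10 in all, crops included, one or two more only if the job needs it, and the job is handed in when it is done.

Besides the shell and the picture viewer there is one more tool, called as a command line: name --argument value ..., lists and objects as JSON in quotes. step_arm: Moves the arm, as the interface text tells. Its arguments: {"type":"object","properties":{"series":{"type":"array","items":{"type":"object","properties":{"grip":{"type":"number"},"tx":{"type":"number"},"ty":{"type":"number"},"tz":{"type":"number"},"twist":{"type":"number"}}}},"newtons":{"type":"number"}},"required":["series"]}

```bash
mkdir -p pics
cat > h.py <<'E'
import numpy as np, cv2
from scipy.spatial.transform import Rotation as R
from cell import manip
def rot(q): return R.from_quat([q[1],q[2],q[3],q[0]]).as_matrix()
def proj(s,p):
    c=(np.atleast_2d(p)-np.array(s["xyz"]))@rot(s["orientation"]); u=c@np.array(s["mtx"]).T
    return u[:,:2]/u[:,2:]
def ray(s,uv,z):
    d=rot(s["orientation"])@np.linalg.inv(s["mtx"])@np.array([uv[0],uv[1],1.]); o=np.array(s["xyz"])
    return o+d*(z-o[2])/d[2]
def save(s,n,crop=None,f=1):
    im=s["color"][...,::-1]
    if crop: im=im[crop[1]:crop[3],crop[0]:crop[2]]
    cv2.imwrite("pics/"+n,cv2.resize(im,None,fx=f,fy=f,interpolation=cv2.INTER_CUBIC))
E
python3 - <<'E'
from h import *
for n in ["scene","top"]:
    s=manip.snapshot(n); save(s,n+"1.png",f=1.42); print(n,s["xyz"],s["orientation"])
    for q in ["gate","knob","slot_shut","slot_corner","slot_end","cast","jar","cup","knife"]:
        for d in manip.look_for(s,q): print(q,np.round(d["position"],3),round(d["score"],2),np.round(proj(s,d["position"])[0]*1.42))
o=manip.observe();print(o["t"],o["tcp_pos"],o["ee_rot"],o["wrist_force"],o["opening"])
E
```

```text
scene [1.45683303 0.36200815 0.65814606] [-0.27844581  0.49368473  0.72401342 -0.39312579]
gate [ 0.533 -0.122  0.026] 0.93 [341. 285.]
gate [0.614 0.105 0.047] 0.88 [445. 325.]
knob [0.557 0.086 0.061] 0.78 [446. 298.]
knob [ 0.437 -0.01   0.008] 0.72 [417. 281.]
knob [0.417 0.1   0.025] 0.59 [475. 279.]
slot_shut [0.615 0.104 0.046] 0.89 [444. 326.]
slot_corner [ 0.53  -0.125  0.029] 0.95 [341. 283.]
slot_corner [0.611 0.104 0.049] 0.92 [445. 323.]
slot_end [0.616 0.106 0.051] 0.83 [445. 324.]
slot_end [ 0.532 -0.126  0.026] 0.57 [340. 284.]
jar [ 0.478 -0.346  0.044] 0.78 [252. 242.]
cup [0.758 0.026 0.041] 0.82 [364. 368.]
knife [0.642 0.378 0.009] 0.64 [610. 395.]
top [0.43541342 0.02666689 1.15671208] [-0.04891238  0.70560382 -0.70433451  0.06036331]
gate [0.569 0.095 0.048] 0.85 [346. 323.]
gate [ 0.508 -0.128  0.032] 0.74 [477. 360.]
knob [0.543 0.089 0.042] 0.74 [350. 339.]
knob [0.409 0.098 0.009] 0.73 [344. 418.]
knob [ 0.428 -0.015  0.01 ] 0.72 [410. 407.]
knob [ 0.455 -0.345  0.072] 0.46 [612. 391.]
slot_shut [ 0.513 -0.133  0.03 ] 0.62 [479. 357.]
slot_corner [0.571 0.102 0.048] 0.92 [342. 322.]
slot_corner [ 0.512 -0.129  0.03 ] 0.7 [477. 357.]
slot_end [0.574 0.098 0.048] 0.9 [344. 320.]
slot_end [ 0.515 -0.13   0.036] 0.76 [478. 356.]
cast [0.483 0.353 0.015] 0.61 [197. 374.]
jar [ 0.451 -0.345  0.069] 0.59 [611. 393.]
cup [0.775 0.028 0.028] 0.85 [386. 210.]
knife [0.625 0.374 0.009] 0.64 [190. 294.]
1.0 [ 0.28238299 -0.55753402  0.22254809] [-2.05147744e-05  9.72659685e-01  2.32235087e-01  8.02935300e-06] [ 0.22805282  0.92495395 -0.11896314] 0.08708669070951332
```

View pics/top1.png

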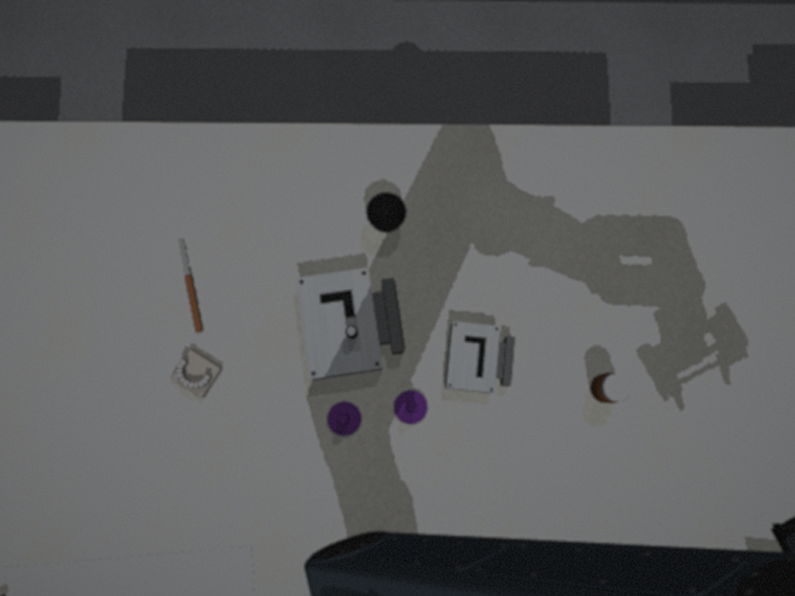

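View pics/scene1.png

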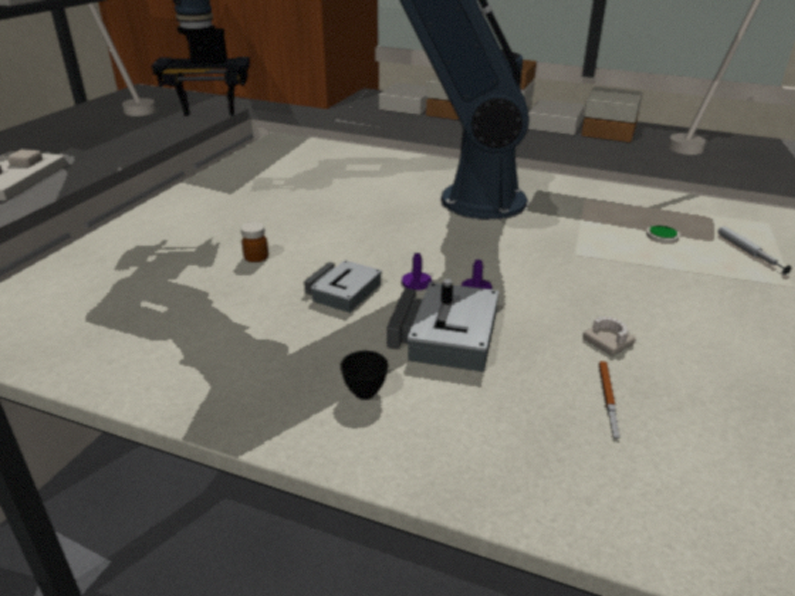

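The top view shows the larger gate around (343,322), with its black knob at (351,330) and the slot running up to a corner near (350,293) and then left. The purple look-alikes and the small gate sit apart from it. Next I'll refine the gate pose by fitting the dark slot.

```bash
cat > fit.py <<'E'
from h import *
from scipy.optimize import minimize
def quad(a,b,c,d): return np.array([[a,c],[b,c],[b,d],[a,d]],float)
COVER=quad(-.0875,.0875,-.0625,.0625)
SLOT=np.array([[-.054,-.029],[.054,-.029],[.054,.029],[.036,.029],[.036,-.011],[-.054,-.011]])
def g2w(p,P,z=.048):
    c,s=np.cos(p[2]),np.sin(p[2]); P=np.atleast_2d(P); w=P[:,:2]@np.array([[c,s],[-s,c]])+p[:2]
    return np.c_[w,np.full(len(w),z)]
def w2g(p,w):
    c,s=np.cos(p[2]),np.sin(p[2]); return np.array([[c,s],[-s,c]])@(np.array(w)[:2]-p[:2])
def mask(s,p,P,shape,k=4):
    m=np.zeros((shape[0]*k,shape[1]*k),np.uint8); cv2.fillPoly(m,[np.int32(np.round((proj(s,g2w(p,P))+.5)*k*16))],255,shift=4); return cv2.resize(m,None,fx=1/k,fy=1/k,interpolation=cv2.INTER_AREA)/255.
def fit(s,p0):
    g=cv2.cvtColor(s["color"],cv2.COLOR_RGB2GRAY).astype(float)
    def cost(p):
        C=mask(s,p,COVER*1.12,g.shape); m=mask(s,p,COVER,g.shape)*(1-mask(s,p,SLOT,g.shape)); w=C>0.5
        return -np.corrcoef(m[w],np.minimum(g[w],200))[0,1]
    def sc(p): # slot only
        m=mask(s,p,SLOT,g.shape); w=mask(s,p,COVER*.92,g.shape)>.5
        return -np.corrcoef(m[w],-g[w])[0,1]
    best=min((minimize(sc,np.array(p0)+[dx,dy,a],method="Nelder-Mead",options=dict(initial_simplex=np.array(p0)+[dx,dy,a]+np.array([[0,0,0],[.008,0,0],[0,.008,0],[0,0,.06]]))) for a in(-.08,.08) for dx in(-.01,.01) for dy in(-.008,.008)),key=lambda r:r.fun)
    return best.x,best.fun
E
python3 - <<'E'
from fit import *
for n,c in [("top",(195,170,295,275)),("scene",(260,185,360,265))]:
    s=manip.snapshot(n); p,f=fit(s,[.575,.1,.1]); print(n,p.round(4),round(f,3))
    k=7 if n=="scene" else 5.5
    im=cv2.resize(s["color"][c[1]:c[3],c[0]:c[2],::-1],None,fx=k,fy=k,interpolation=cv2.INTER_CUBIC)
    for P in (COVER,SLOT): cv2.polylines(im,[np.int32((proj(s,g2w(p,P))+.5-[c[0],c[1]])*k)],True,(0,255,0),1)
    cv2.imwrite(f"pics/fit_{n}.png",im)
E
```

```text
top [0.5713 0.1088 0.1307] -0.74
scene [0.5712 0.1078 0.1351] -0.592
```

View pics/fit_top.png

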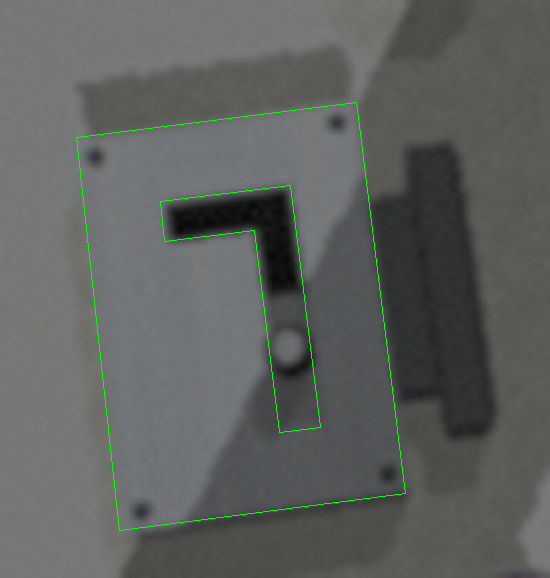

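View pics/fit_scene.png

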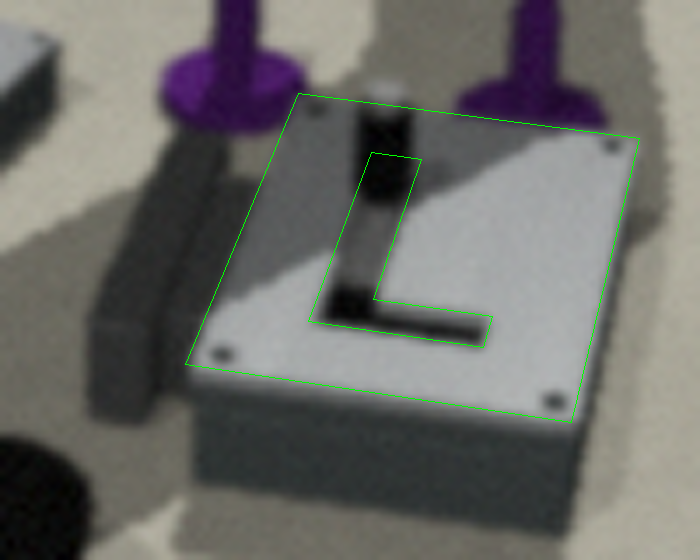

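```bash
cat > nav.py <<'E'
from fit import *
G=np.array([.5712,.1083,.133])
def knob(s,uv): return w2g(G,ray(s,uv,.088))
def go(gx,gy,z,th=None):
    "shift (cm, tool axes) and twist (deg) to gate-frame x,y (mm), world z (mm), tool-y along gate heading th"
    o=manip.observe(); T=rot(o["ee_rot"]); t=np.r_[g2w(G,[[gx/1e3,gy/1e3]])[0,:2],z/1e3]
    h=np.degrees(np.arctan2(T[1,1],T[0,1])); 
    tg=w2g(G,o["tcp_pos"])*1e3
    print("t",round(o["t"],2),"tcp gate mm",tg.round(1),"z",round(o["tcp_pos"][2]*1e3,1),"F gate",np.r_[w2g(np.r_[0,0,G[2]],o["wrist_force"]),o["wrist_force"][2]].round(1),"open",round(o["opening"]*1e3,1))
    print("world",np.round(t,3),"shift cm",(T.T@(t-o["tcp_pos"])*100).round(2), "twist" ,None if th is None else round((h-np.degrees(G[2])-th+180)%360-180,1))
E
python3 - <<'E'
from nav import *
s=manip.snapshot("top"); k=knob(s,(195+290/5.5-.5,170+347/5.5-.5))*1e3; print(k)
go(k[0],k[1],220,0)
E
```

```text
[-21.92215418 -21.25182955]
t 1.15 tcp gate mm [-374.5 -621.6] z 222.6 F gate [0.4 0.2 0.2] open 86.9
world [0.552 0.084 0.22 ] shift cm [ 53.08 -45.06   0.26] twist -70.8
```

step_arm --series '[{"tx": 3.3,"ty": -2.8,"grip": 5},{"tx": 3.3,"ty": -2.8,"grip": 5},{"tx": 3.3,"ty": -2.8,"grip": 5},{"tx": 3.3,"ty": -2.8,"grip": 5},{"tx": 3.3,"ty": -2.8,"grip": 5},{"tx": 3.3,"ty": -2.8,"grip": 5},{"tx": 3.3,"ty": -2.8,"grip": 5},{"tx": 3.3,"ty": -2.8,"grip": 5}]'

```text
$.series[0]: bad value
```

step_arm --series '[{"tx": 3.3,"ty": -2.8,"grip": 5},{"tx": 3.3,"ty": -2.8,"grip": 5},{"tx": 3.3,"ty": -2.8,"grip": 5},{"tx": 3.3,"ty": -2.8,"grip": 5},{"tx": 3.3,"ty": -2.8,"grip": 5},{"tx": 3.3,"ty": -2.8,"grip": 5},{"tx": 3.3,"ty": -2.8,"grip": 5},{"tx": 3.3,"ty": -2.8,"grip": 5}]'

```text
$.series[0]: bad value
```

step_arm --series '[{"twist": -10},{"twist": -10},{"twist": -10},{"twist": -10},{"twist": -10},{"twist": -10},{"twist": -10},{"twist": -0.8}]'

```text
$.series[0]: bad value
```

```bash
python3 -c "
from nav import *
go(-22,-21,110,0)"
```

```text
t 1.15 tcp gate mm [-374.5 -621.6] z 222.6 F gate [0.4 0.2 0.2] open 86.9
world [0.552 0.085 0.11 ] shift cm [ 53.08 -45.09  11.26] twist -70.8
```

step_arm --series '[{"tx": 3.3,"ty": -2.8,"tz": 0,"twist": 0,"grip": 5}]'

```text
t: 1.27
tcp_pos: [0.2986, -0.5202, 0.2226]
ee_rot: [0.002, 0.973, 0.231, -0.0]
wrist_force: [1.0, 0.5, -0.2]
opening: 0.083
```

step_arm --series '[{"tx": 3.3,"ty": -2.8,"tz": 0,"twist": 0,"grip": 5},{"tx": 3.3,"ty": -2.8,"tz": 0,"twist": 0,"grip": 5},{"tx": 3.3,"ty": -2.8,"tz": 0,"twist": 0,"grip": 5},{"tx": 3.3,"ty": -2.8,"tz": 0,"twist": 0,"grip": 5},{"tx": 3.3,"ty": -2.8,"tz": 0,"twist": 0,"grip": 5},{"tx": 3.3,"ty": -2.8,"tz": 0,"twist": 0,"grip": 5},{"tx": 3.3,"ty": -2.8,"tz": 0,"twist": 0,"grip": 5},{"tx": 3.3,"ty": -2.8,"tz": 0,"twist": 0,"grip": 5}]'

```text
t: 2.28
tcp_pos: [0.4341, -0.1974, 0.2228]
ee_rot: [0.0, 0.973, 0.232, 0.0]
wrist_force: [1.1, -0.3, -0.4]
opening: 0.0498
```

step_arm --series '[{"tx": 3.3,"ty": -2.8,"tz": 0,"twist": 0,"grip": 5},{"tx": 3.3,"ty": -2.8,"tz": 0,"twist": 0,"grip": 5},{"tx": 3.3,"ty": -2.8,"tz": 0,"twist": 0,"grip": 5},{"tx": 3.3,"ty": -2.8,"tz": 0,"twist": 0,"grip": 5},{"tx": 3.3,"ty": -2.8,"tz": 0,"twist": 0,"grip": 5},{"tx": 3.3,"ty": -2.8,"tz": 0,"twist": 0,"grip": 5},{"tx": 3.3,"ty": -2.8,"tz": 0,"twist": 0,"grip": 5}]'

```text
t: 3.15
tcp_pos: [0.5516, 0.0821, 0.2227]
ee_rot: [0.0, 0.973, 0.232, 0.0]
wrist_force: [-0.2, -0.1, -0.0]
opening: 0.0504
```

step_arm --series '[{"tx": 0,"ty": 0,"tz": 0,"twist": -10,"grip": 5},{"tx": 0,"ty": 0,"tz": 0,"twist": -10,"grip": 5},{"tx": 0,"ty": 0,"tz": 0,"twist": -10,"grip": 5},{"tx": 0,"ty": 0,"tz": 0,"twist": -10,"grip": 5},{"tx": 0,"ty": 0,"tz": 0,"twist": -10,"grip": 5},{"tx": 0,"ty": 0,"tz": 0,"twist": -10,"grip": 5},{"tx": 0,"ty": 0,"tz": 0,"twist": -10,"grip": 5},{"tx": 0,"ty": 0,"tz": 0,"twist": -1,"grip": 5}]'

```text
t: 4.15
tcp_pos: [0.551, 0.0807, 0.2226]
ee_rot: [0.0, 0.657, 0.754, 0.0]
wrist_force: [-0.3, -0.3, -0.3]
opening: 0.0499
```

```bash
python3 -c "
from nav import *
go(-22,-21,110,0)"
```

```text
t 4.15 tcp gate mm [-23.7 -24.7] z 222.6 F gate [-0.4 -0.2 -0.3] open 49.9
world [0.552 0.085 0.11 ] shift cm [ 0.37  0.17 11.26] twist 0.2
```

step_arm --series '[{"tx": 0.4,"ty": 0.2,"tz": 3,"twist": 0,"grip": 5},{"tx": 0,"ty": 0,"tz": 4,"twist": 0,"grip": 5},{"tx": 0,"ty": 0,"tz": 4,"twist": 0,"grip": 5},{"tx": 0,"ty": 0,"tz": 1.5,"twist": 0,"grip": 5},{"tx": 0,"ty": 0,"tz": 1.5,"twist": 0,"grip": 5},{"tx": 0,"ty": 0,"tz": 1.5,"twist": 0,"grip": 5},{"tx": 0,"ty": 0,"tz": 1,"twist": 0,"grip": 5},{"tx": 0,"ty": 0,"tz": 0,"twist": 0,"grip": 5}]'

```text
t: 5.15
tcp_pos: [0.5522, 0.0849, 0.0571]
ee_rot: [-0.0, 0.657, 0.754, -0.0]
wrist_force: [0.2, 0.3, 0.1]
opening: 0.0503
```

```bash
python3 -c "
from nav import *
s=manip.snapshot('scene');save(s,'down.png',(240,120,400,260),5)
go(45,-20,57,0)"
```

```text
t 5.2 tcp gate mm [-21.6 -20.7] z 57.6 F gate [-0.5  0.  -0.6] open 50.3
world [0.618 0.094 0.057] shift cm [0.05 6.66 0.06] twist 0.2
```

View pics/down.png

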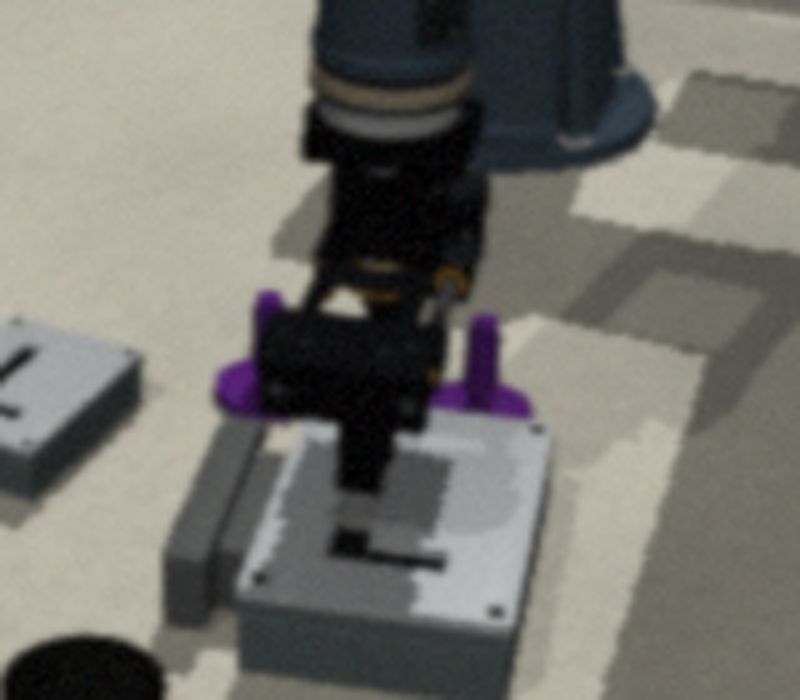

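The fingers straddle the knob, with fingertips at (360,480) in the crop. Next I'll narrow the gap and push along the long leg.

step_arm --series '[{"tx": 0,"ty": 0,"tz": 0,"twist": 0,"grip": 3},{"tx": 0,"ty": 0,"tz": 0,"twist": 0,"grip": 3},{"tx": 0,"ty": 0.7,"tz": 0,"twist": 0,"grip": 3},{"tx": 0,"ty": 0.7,"tz": 0,"twist": 0,"grip": 3},{"tx": 0,"ty": 0.7,"tz": 0,"twist": 0,"grip": 3},{"tx": 0,"ty": 0.7,"tz": 0,"twist": 0,"grip": 3},{"tx": 0,"ty": 0.7,"tz": 0,"twist": 0,"grip": 3},{"tx": 0,"ty": 0.7,"tz": 0,"twist": 0,"grip": 3}]'

```text
t: 6.2
tcp_pos: [0.5945, 0.0907, 0.0575]
ee_rot: [-0.0, 0.657, 0.754, -0.0]
wrist_force: [0.3, -0.2, 0.8]
opening: 0.0304
```

```bash
python3 -c "
from nav import *
go(49,-20,57,0)"
```

```text
t 6.2 tcp gate mm [ 20.8 -20.5] z 57.5 F gate [ 0.2 -0.2  0.8] open 30.4
world [0.622 0.095 0.057] shift cm [0.04 2.82 0.05] twist 0.2
```

step_arm --series '[{"tx": 0,"ty": 0.6,"tz": 0,"twist": 0,"grip": 3},{"tx": 0,"ty": 0.6,"tz": 0,"twist": 0,"grip": 3},{"tx": 0,"ty": 0.6,"tz": 0,"twist": 0,"grip": 3},{"tx": 0,"ty": 0.5,"tz": 0,"twist": 0,"grip": 3},{"tx": 0,"ty": 0.2,"tz": 0,"twist": 0,"grip": 3},{"tx": 0,"ty": 0.2,"tz": 0,"twist": 0,"grip": 3}]'

```text
t: 6.95
tcp_pos: [0.6207, 0.0944, 0.0575]
ee_rot: [-0.0, 0.657, 0.754, -0.0]
wrist_force: [-1.1, -1.1, 0.3]
opening: 0.0302
```

```bash
python3 -c "
from nav import *
go(50,-20,57,0)
s=manip.snapshot('scene');save(s,'corner.png',(260,170,360,250),7)"
```

```text
t 6.95 tcp gate mm [ 47.2 -20.3] z 57.5 F gate [-1.2 -1.   0.3] open 30.2
world [0.623 0.095 0.057] shift cm [0.03 0.28 0.05] twist 0.2
```

View pics/corner.png

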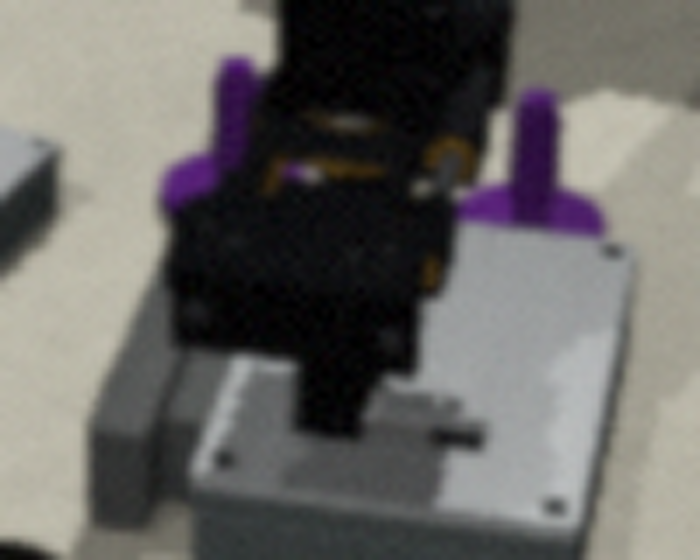

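The fingers are at the corner with the knob hidden between them. I'll creep forward to feel for the stop.

step_arm --series '[{"tx": 0,"ty": 0.2,"tz": 0,"twist": 0,"grip": 3},{"tx": 0,"ty": 0.1,"tz": 0,"twist": 0,"grip": 3},{"tx": 0,"ty": 0,"tz": 0,"twist": 0,"grip": 3}]'

```text
t: 7.38
tcp_pos: [0.624, 0.0948, 0.0576]
ee_rot: [0.0, 0.657, 0.754, 0.0]
wrist_force: [0.1, -0.4, -0.3]
opening: 0.0298
```

step_arm --series '[{"tx": 0,"ty": 0.1,"tz": 0,"twist": 0,"grip": 3},{"tx": 0,"ty": 0,"tz": 0,"twist": 0,"grip": 3}]'

```text
t: 7.62
tcp_pos: [0.6243, 0.0949, 0.0575]
ee_rot: [-0.0, 0.657, 0.754, -0.0]
wrist_force: [-2.0, -0.3, 1.5]
opening: 0.0303
```

```bash
python3 -c "
from nav import *
go(50,-20,57,0)"
```

```text
t 7.62 tcp gate mm [ 50.8 -20.4] z 57.5 F gate [-2.   0.   1.5] open 30.3
world [0.623 0.095 0.057] shift cm [ 0.04 -0.08  0.05] twist 0.2
```

step_arm --series '[{"tx": 0,"ty": 0.1,"tz": 0,"twist": 0,"grip": 3},{"tx": 0,"ty": 0,"tz": 0,"twist": 0,"grip": 3}]'

```text
t: 7.88
tcp_pos: [0.6244, 0.0949, 0.0575]
ee_rot: [-0.001, 0.657, 0.754, -0.001]
wrist_force: [-4.4, 0.0, 5.0]
opening: 0.0299
```

step_arm --series '[{"tx": 0,"ty": 0.1,"tz": 0,"twist": 0,"grip": 3},{"tx": 0,"ty": 0,"tz": 0,"twist": 0,"grip": 3}]'

```text
t: 8.12
tcp_pos: [0.6245, 0.0949, 0.0574]
ee_rot: [-0.002, 0.657, 0.754, -0.002]
wrist_force: [-6.4, -0.8, 5.6]
opening: 0.0307
```

The stop is reached and I can feel it. I'll back off, open, and turn 90° around the knob.

step_arm --series '[{"tx": 0,"ty": -0.3,"tz": 0,"twist": 0,"grip": 4.6},{"tx": 0,"ty": -0.2,"tz": 0,"twist": 0,"grip": 4.6},{"tx": 0,"ty": -0.1,"tz": 0,"twist": 0,"grip": 4.6},{"tx": 0,"ty": 0,"tz": 0,"twist": 10,"grip": 4.6},{"tx": 0,"ty": 0,"tz": 0,"twist": 10,"grip": 4.6},{"tx": 0,"ty": 0,"tz": 0,"twist": 10,"grip": 4.6},{"tx": 0,"ty": 0,"tz": 0,"twist": 10,"grip": 4.6},{"tx": 0,"ty": 0,"tz": 0,"twist": 10,"grip": 4.6}]'

```text
t: 9.12
tcp_pos: [0.6214, 0.0944, 0.0576]
ee_rot: [0.0, 0.915, 0.403, 0.001]
wrist_force: [0.2, 0.3, 0.6]
opening: 0.0463
```

step_arm --series '[{"tx": 0,"ty": 0,"tz": 0,"twist": 10,"grip": 4.6},{"tx": 0,"ty": 0,"tz": 0,"twist": 10,"grip": 4.6},{"tx": 0,"ty": 0,"tz": 0,"twist": 10,"grip": 4.6},{"tx": 0,"ty": 0,"tz": 0,"twist": 10,"grip": 4.6},{"tx": 0,"ty": 0,"tz": 0,"twist": 0,"grip": 3},{"tx": 0,"ty": 0,"tz": 0,"twist": 0,"grip": 3}]'

```text
t: 9.88
tcp_pos: [0.621, 0.0944, 0.0576]
ee_rot: [-0.0, 0.998, 0.07, 0.0]
wrist_force: [0.2, 0.0, -0.5]
opening: 0.0342
```

```bash
python3 -c "
from nav import *
go(46,20,57,90)"
```

```text
t 9.88 tcp gate mm [ 47.5 -20.4] z 57.6 F gate [ 0.2 -0.  -0.5] open 34.2
world [0.614 0.134 0.057] shift cm [-0.13 -4.04  0.06] twist -179.6
```

step_arm --series '[{"tx": -0.1,"ty": -0.3,"tz": 0,"twist": 0,"grip": 3},{"tx": 0,"ty": -0.6,"tz": 0,"twist": 0,"grip": 3},{"tx": 0,"ty": -0.6,"tz": 0,"twist": 0,"grip": 3},{"tx": 0,"ty": -0.6,"tz": 0,"twist": 0,"grip": 3},{"tx": 0,"ty": -0.6,"tz": 0,"twist": 0,"grip": 3},{"tx": 0,"ty": -0.6,"tz": 0,"twist": 0,"grip": 3},{"tx": 0,"ty": -0.4,"tz": 0,"twist": 0,"grip": 3},{"tx": 0,"ty": -0.3,"tz": 0,"twist": 0,"grip": 3}]'

```text
t: 10.88
tcp_pos: [0.6143, 0.1341, 0.0575]
ee_rot: [0.0, 0.998, 0.069, -0.0]
wrist_force: [-0.0, -0.9, -0.3]
opening: 0.03
```

```bash
python3 -c "
from nav import *
go(46,25,57,90)"
```

```text
t 10.88 tcp gate mm [46.1 19.9] z 57.5 F gate [-0.2 -0.9 -0.3] open 30.0
world [0.613 0.139 0.057] shift cm [-0.01 -0.51  0.05] twist -179.8
```

step_arm --series '[{"tx": 0,"ty": -0.2,"tz": 0,"twist": 0,"grip": 3},{"tx": 0,"ty": -0.2,"tz": 0,"twist": 0,"grip": 3},{"tx": 0,"ty": 0,"tz": 0,"twist": 0,"grip": 3}]'

```text
t: 11.25
tcp_pos: [0.6138, 0.1379, 0.0575]
ee_rot: [-0.0, 0.998, 0.069, 0.0]
wrist_force: [-0.7, -0.2, -0.4]
opening: 0.0298
```

step_arm --series '[{"tx": 0,"ty": -0.1,"tz": 0,"twist": 0,"grip": 3},{"tx": 0,"ty": 0,"tz": 0,"twist": 0,"grip": 3}]'

```text
t: 11.5
tcp_pos: [0.6137, 0.1388, 0.0576]
ee_rot: [-0.0, 0.998, 0.068, 0.0]
wrist_force: [0.3, -0.5, 0.5]
opening: 0.0299
```

step_arm --series '[{"tx": 0,"ty": -0.1,"tz": 0,"twist": 0,"grip": 3},{"tx": 0,"ty": 0,"tz": 0,"twist": 0,"grip": 3}]'

```text
t: 11.75
tcp_pos: [0.6135, 0.1398, 0.0576]
ee_rot: [-0.0, 0.998, 0.069, 0.0]
wrist_force: [-0.6, -0.1, -0.2]
opening: 0.0301
```

```bash
python3 -c "
from nav import *
go(46,25,57,90)"
```

```text
t 11.75 tcp gate mm [46.2 25.7] z 57.6 F gate [-0.6 -0.  -0.2] open 30.1
world [0.613 0.139 0.057] shift cm [-0.02  0.07  0.06] twist -179.8
```

Not at the stop yet, so I'll keep creeping.

step_arm --series '[{"tx": 0,"ty": -0.1,"tz": 0,"twist": 0,"grip": 3},{"tx": 0,"ty": 0,"tz": 0,"twist": 0,"grip": 3}]'

```text
t: 12.0
tcp_pos: [0.6135, 0.1404, 0.0576]
ee_rot: [0.0, 0.998, 0.069, 0.0]
wrist_force: [0.4, -2.9, -0.2]
opening: 0.0303
```

step_arm --series '[{"tx": 0,"ty": -0.1,"tz": 0,"twist": 0,"grip": 3},{"tx": 0,"ty": 0,"tz": 0,"twist": 0,"grip": 3}]'

```text
t: 12.25
tcp_pos: [0.6135, 0.1407, 0.0578]
ee_rot: [0.001, 0.998, 0.069, 0.0]
wrist_force: [-0.2, -5.3, 0.9]
opening: 0.0299
```

step_arm --series '[{"tx": 0,"ty": -0.1,"tz": 0,"twist": 0,"grip": 3},{"tx": 0,"ty": 0,"tz": 0,"twist": 0,"grip": 3}]'

```text
t: 12.5
tcp_pos: [0.6135, 0.1409, 0.0579]
ee_rot: [0.001, 0.998, 0.069, 0.0]
wrist_force: [-0.4, -6.1, 1.3]
opening: 0.0303
```

step_arm --series '[{"tx": 0,"ty": -0.1,"tz": 0,"twist": 0,"grip": 3},{"tx": 0,"ty": -0.1,"tz": 0,"twist": 0,"grip": 3},{"tx": 0,"ty": 0,"tz": 0,"twist": 0,"grip": 3}]'

```text
t: 12.88
tcp_pos: [0.6135, 0.1414, 0.0582]
ee_rot: [0.003, 0.998, 0.069, 0.0]
wrist_force: [0.1, -11.2, 3.0]
opening: 0.03
```

step_arm --series '[{"tx": 0,"ty": 0.3,"tz": 0,"twist": 0,"grip": 5},{"tx": 0,"ty": 0.3,"tz": 0,"twist": 0,"grip": 5},{"tx": 0,"ty": 0.3,"tz": 0,"twist": 0,"grip": 5},{"tx": 0,"ty": 0,"tz": -2,"twist": 0,"grip": 5},{"tx": 0,"ty": 0,"tz": -4,"twist": 0,"grip": 5},{"tx": 0,"ty": 0,"tz": -5,"twist": 0,"grip": 5},{"tx": -3,"ty": 5,"tz": -2,"twist": 0,"grip": 5},{"tx": -3,"ty": 5,"tz": 0,"twist": 0,"grip": 5}]'

```text
t: 13.88
tcp_pos: [0.5695, 0.0282, 0.1899]
ee_rot: [0.001, 0.998, 0.07, 0.003]
wrist_force: [0.4, -0.7, -0.8]
opening: 0.05
```

step_arm --series '[{"tx": -2,"ty": 5,"tz": 0,"twist": 0,"grip": 5},{"tx": -2,"ty": 5,"tz": 0,"twist": 0,"grip": 5},{"tx": 0,"ty": 5,"tz": 0,"twist": 0,"grip": 5},{"tx": 0,"ty": 5,"tz": 0,"twist": 0,"grip": 5},{"tx": 0,"ty": 0,"tz": 0,"twist": 0,"grip": 5}]'

```text
t: 14.5
tcp_pos: [0.5571, -0.1787, 0.1877]
ee_rot: [0.001, 0.998, 0.066, 0.001]
wrist_force: [-0.2, 0.4, 0.7]
opening: 0.0496
```

Run:
```python
from nav import *
o=manip.observe();print(o["t"],o["tcp_pos"],o["opening"])
s=manip.snapshot("top"); save(s,"top_end.png",(195,170,295,275),5.5)
for q in ["knob","cast","jar","cup","knife"]:
    for d in manip.look_for(s,q): print(q,np.round(d["position"],3),round(d["score"],2),(w2g(G,d["position"])*1e3).round(1))
print("expected top px in crop",(proj(s,g2w(G,[[.045,.02],[.045,.022]],.088))+.5-[195,170])*5.5)
s=manip.snapshot("scene"); save(s,"scene_end.png",f=1.42)
```

```text
14.5 [ 0.5570729  -0.17873679  0.1876763 ] 0.04959650977607777
knob [ 0.43  -0.017  0.009] 0.92 [-157. -105.]
knob [0.407 0.1   0.008] 0.64 [-164.1   13.7]
knob [0.612 0.131 0.06 ] 0.48 [43.  17.2]
cast [0.486 0.354 0.014] 0.85 [-52.  254.9]
jar [0.488 0.356 0.016] 0.4 [-49.2 256.3]
jar [0.569 0.09  0.046] 0.32 [ -4.7 -17.4]
cup [0.776 0.028 0.026] 0.6 [ 192.3 -106.4]
knife [0.626 0.374 0.012] 0.86 [ 89.5 256.1]
knife [0.568 0.091 0.046] 0.62 [ -5.6 -16.4]
expected top px in crop [[174.69109961 204.56887678]
 [170.01815318 205.16811045]]
```

View pics/top_end.png

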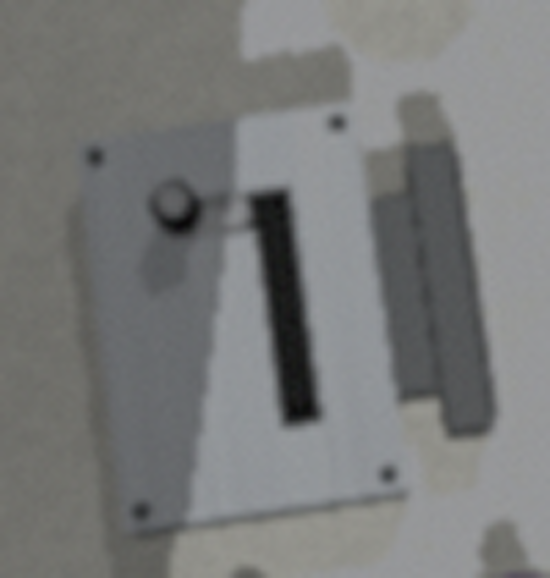

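View pics/scene_end.png

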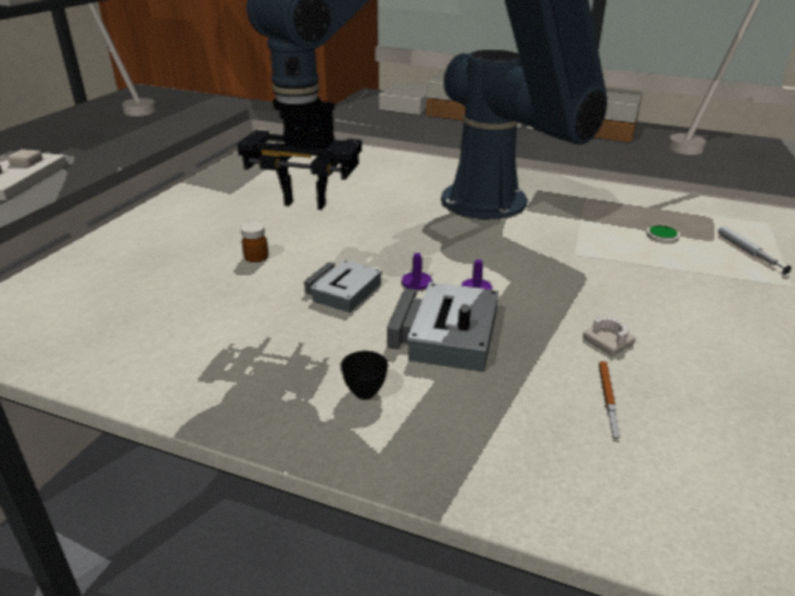

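The knob top is at (174,200) in the crop, against (175,205) expected for slot_end. The knob is upright, the hand is clear, and nothing else has moved.

```bash
python3 -c "
from cell import manip; print(manip.hand_in())"
```

```text
the job is handed in; nothing more can be done
None
```

The larger gate's knob is at the end of the short leg and the job is handed in, at 14.6 s of the 45 s allowed.

- **Moves:** I set loosely open fingers around the knob and pushed it along the long leg until I felt the corner stop, at about 6 N. I then turned the fingers 90° around the knob and pushed it along the short leg to the end stop, at up to about 11 N. I never gripped or lifted it.
- **Knob position:** In the last top picture the knob's top is within about 1 mm of where slot_end should put it. The end stop was felt at about y = 21.7 mm in the gate's frame, against 20 mm given; slot play and calibration error would cover that. The network's own knob reading, (43, 17) mm, was about 3 mm short with a low score (0.48), within its stated accuracy.
- **Lock:** I saw no separate sign of the lock engaging. I took it from the hard stop and from the knob staying put after I let go.
- **Other things:** The cast, bowl and knife were found within about 3 mm of their first positions. The jar was not found in the last top picture: the two reports for it were other objects. It looks unmoved in the scene picture, as do the purple look-alikes and the smaller gate.
- **Hand:** The hand ended well clear, with the wrist force back near zero.

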